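# Throw over the weighted door lever of a sample roaster

## Task

The sample roaster has finished and its drum is empty: press the green button on its control box to start the cool-down, then push the discharge door's weighted lever up and over its balance point with your fingers until it stays over on its own, with the door wide open, and take your hand away. Push the lever steadily, without gripping it or forcing it against its stop. Leave the red stop button alone and do not disturb the bottle, the bowl and the tin standing around the roaster.

Things in the scene. Friction and masses are not known exactly. Their poses are not given: they have to be found in the camera images.
- roaster: Bench-top coffee sample roaster, fixed. Origin on the table under the outer face of its round front plate (210 mm across); z up, -x out of the front, +x to the rear. Red drum shell 184 mm across from x = 15 to 255, top 292 mm up; motor to x = 350; hopper (x = 100) and exhaust (x = 210) up to 395 mm at y = 30. Round cooling bin 220 mm across, rim 70 mm up, centred at x = -155, y = 30.
- control_box_top (a point): Middle of the top of the grey control box on the roaster's -y side: 190 mm along the roaster's x, 130 mm along its y, 62 mm high. The green and red buttons stand on it, 90 mm apart.
- door_lever (a joint): Turn (rad) of the level shaft that carries the door and the lever as one piece. 0 (always at the start): door shut, lever leaning out over the front, 35 degrees above level, held by its weight. Grows as the lever goes up and back: 0.96 upright, about 1.1 balance point, then it falls over by itself to its stop at 1.66 (40 degrees past upright); let go before 1.0 it falls back.
- lever_rod: Weighted lever, 0.55 to 0.85 kg with the door: 12 mm steel rod, dark weight 44 mm across with its middle 98 mm from the shaft, black ball grip at the end. Origin on the shaft axis, at the roaster's x = -20, y = -150 mm, 170 mm up; z runs along the rod to the ball, y along the shaft. It swings in the upright plane y = -150 mm of the roaster, beside the drum shell.
- lever_ball (a point): Centre of the black ball grip, 34 mm across, 160 mm from the shaft axis: 262 mm up when shut, 330 mm when upright, 293 mm when over at its stop. Pushing it level towards the roaster's +x takes 4 to 6 N at first, less as it rises.
- start_button (a joint): Travel of the green button, m: 0 out, 0.006 fully down (spring, 5 N fully down, comes back when let go).
- start_button_top (a point): Middle of the top face of the green button (28 mm across) on the control box, 84 mm above the table, at the roaster's x = 210, y = -180 mm. It is pressed straight down, travel 6 mm.
- stop_button (a joint): Travel of the red button, m: 0 out, 0.006 fully down. To be left alone.
- stop_button_top (a point): Middle of the top face of the red button (28 mm across), at the roaster's x = 120, y = -180 mm.
- aroma_bottle: Loose small amber aroma bottle with black cap, 36 mm across, 75 mm high, standing; origin at the centre of its underside. Not to be disturbed.
- cupping_bowl: Loose white cupping bowl, 84 mm across, 70 mm high, open upwards; origin at the centre of its underside. Not to be disturbed.
- sample_tin: Loose steel sample tin with a yellow band, 60 mm across, 85 mm high; origin at the centre of its underside. Not to be disturbed.

How it is judged:
On the way, in this order (a step that is already met when the one before it is completed fails the run):
1. the green button is pressed well down (at least 4 of its 6 mm) while the door is still shut (value of joint start_button above 0.004 m and value of joint door_lever below 0.15 rad), for 0.1 s.
2. the lever is over at its open stop (value of joint door_lever above 1.55 rad), for 0.2 s.
At the end, for the whole second after the job is handed in: The lever rests at its open stop (joint above 1.55 of 1.66 rad) without being held, still; both buttons are out again; the bottle, bowl and tin stand upright within 15 mm of where they were (value of joint door_lever above 1.55 rad and velocity of joint door_lever between -0.1 and 0.1 rad/s and value of joint each of start_button, stop_button below 0.002 m and distance of each of aroma_bottle, cupping_bowl, sample_tin from where it was at the start of the episode below 0.015 m and angle between each of aroma_bottle, cupping_bowl, sample_tin's own z axis and vertical below 0.2 rad); the robot touches nothing.
It fails at once if the red stop button is pressed (more than 3 of its 6 mm) (value of joint stop_button above 0.003 m).
It fails at once if the lever is gripped: the fingers touch it with the rod or ball between them (contact force between the fingers and lever_rod above 1 N and x of the grasp point in the frame of lever_rod between -0.009 and 0.009 m and y of the grasp point in the frame of lever_rod between -0.009 and 0.009 m and z of the grasp point in the frame of lever_rod between 0.02 and 0.18 m).
It fails at once if the lever is pushed with the arm or the body of the hand instead of the fingers (over 5 N) (contact force between the arm and lever_rod above 5 N).
It fails at once if the lever is struck or forced with more than 45 N (contact force between anything else and lever_rod above 45 N).
It fails at once if the bottle, bowl or tin is shifted by more than 15 mm, lifted or tipped (distance of any of aroma_bottle, cupping_bowl, sample_tin from where it was at the start of the episode above 0.015 m or angle between any of aroma_bottle, cupping_bowl, sample_tin's own z axis and vertical above 0.35 rad).
It also fails if it takes over 43 s, if anything falls off the work surface, if the arm or the gripper's body presses on something with over 40 N, if the wrist force passes 120 N, or if a joint passes its speed limit or range.

## Robot

A 6-joint arm with a two-finger parallel gripper is mounted at the origin on the work surface. World frame = base frame: x ahead of the robot, y to its left, z up, the work surface at z = 0. Lengths are in m, angles in rad, forces in N, time in s.
With the tool pointing down it reaches from about 0.25 to 0.725 m from the base axis. Payload 4 kg.
Tool frame: the origin (TCP) lies on the centre line of the jaws, within the pads' length; the fingertips stand 8 mm ahead of it and the grasp point (between the pads) lies 11 mm behind it; z points along the fingers, y is the line along which they close (so a half turn about z gives the same grasp; the last joint's range is limited). The gripper opens to 85 mm and grips with 20 to 120 N. Pads are 22 mm wide; open, the fingers measure 114 mm over their backs; the gripper's body (76 mm by 85 mm) begins 54 mm behind the grasp point. The pads swing forward as they close: fully open they stand 13 mm farther back than shut.
Start: joints at [-1.316, 0.241, 0.005, 1.335, 0, 1.571], TCP at [0.126, -0.484, 0.2] pointing down, gripper open.
Joint ranges: [-2.72, 2.72], [-1.05, 1.87], [-1.09, 1.28], [-1.99, 2.15], [-1.42, 1.44], [-3.14, 3.14]. Speed limits (rad/s): [2.79, 2.79, 3.14, 3.14, 3.14, 3.14].

## Interface

Orientations are given as a unit quaternion [x, y, z, w].
In Python, from station import robot gives the robot as it stands.
- The arm moves only by the tool move_arm, never from a script. Its argument "targets" is one flat list of numbers, 7 for each row, row after row: the finger opening in mm, from 0 to 85.4, then the shift along the tool's x, y, z in mm, then the turn, a rotation vector about the tool's x, y, z in rad. A call has 1 to 20 rows; each row shifts and turns the commanded pose from where the row before left it, along the tool's axes as they then stand; what a row does not reach is not made up. A row lasts 1/8 s, in which the tool goes at most 62.5 mm and 10.7 degrees, less where a joint would pass 70% of its speed; a pose out of reach is approached as far as the arm can. A call is refused whole if a number of a shift passes 62.5 or a number of a turn 0.188, either way. A call with a gripper value outside its range is refused whole. The fingers move at their own pace and stop on an object; "newtons" is the grip in N (left out, the last holds). Time passes only in rows, so rows that do not move let the fingers close. It gives the time, the measured TCP pose, the force, the opening and the grip force at its end, in the units of the state.
- robot.get_state(): the state, without advancing time (a new reading comes with each control period).
- robot.camera(name): name is "scene" or "top" or "wrist"; returns the picture (420x560x3 uint8, blue, green, red); there is no depth.
- robot.camera_model(name): a dict with "fx", "fy", "cx", "cy" (pixels), "pose" (4x4, takes a point from camera to world coordinates). Camera axes: x right, y up, looking along -z (the intrinsics and any distortion apply to the point x, -y, -z); pixel columns grow to the right and rows downward; lengths in m; the calibration is good to about 2 mm. A picture is of the moment at which its call begins: read the wrist's pose just before it. camera_model takes no time and is no camera call; for the wrist camera it gives the pose at the moment of the call.
- robot.finish_job(): hands the job in; it is judged then, once.
The state is a dict: "time_s": time; "joint_pos": joint angles; "dq": joint speeds; "tau": joint torques, N m; "eef_pos": TCP position; "tcp_rot": TCP orientation; "ft_force": force on the tool from outside, world axes, zero at the start; "wrist_torque": the same for the moment, N m; "finger_gap": opening from 0.0 (shut) to 1.0 (fully open); "grip_force": force on a finger pad.
Only numpy, scipy, OpenCV 4.12 (cv2) and the standard library are available. Lean on these libraries where they do the work, as an engineer would, in place of code of your own. Each camera call takes 0.05 s, during which the arm holds its last target. There are 200 camera calls.

## Working session

There is one attempt and no reset: what is moved stays moved. The work goes in short steps, Python scripts to look and compute and a tool call to move; the robot and the scene stay as the last step left them, time stands still between calls to the robot, and variables do not carry over. Pictures are saved under pics/ and viewed, at most 10 in all, crops included, and the job is handed in when it is done.

Besides the shell and the picture viewer there is one more tool, called after "Call:" as name(argument=value, ...) on one line, values as JSON. move_arm: Moves the arm, as the interface text tells. Its arguments: {"type":"object","properties":{"targets":{"type":"array"},"newtons":{"type":"number"}},"required":["targets"]}

```bash
mkdir -p pics
python3 - <<'E'
from station import robot
import cv2,numpy as np
s=robot.get_state(); print(s)
for n in("scene","top"):
    cv2.imwrite(f"pics/{n}0.png",robot.camera(n)); m=robot.camera_model(n); print(n,m)
E
```

```text
{'time_s': 0.0, 'joint_pos': array([-1.31601488e+00,  2.41432109e-01,  3.70082095e-03,  1.33520046e+00,
        3.51073588e-05,  1.57080276e+00]), 'dq': array([-0.00087838,  0.00043729, -0.00173152, -0.00213997,  0.0006093 ,
       -0.00178716]), 'tau': array([ 8.23450705e-05, -3.72321618e+01,  2.52406025e+01,  1.71307015e-02,
        1.68970041e-04, -6.53285745e-07]), 'eef_pos': array([ 0.12584926, -0.48316869,  0.19939455]), 'tcp_rot': array([ 9.91896615e-01,  1.27043162e-01, -1.18240962e-04, -1.06128954e-03]), 'ft_force': array([0.18868565, 0.48277274, 0.40598496]), 'wrist_torque': array([ 0.00082653, -0.01078354, -0.02091635]), 'grip_force': 0.0, 'finger_gap': 1.0034159031503849}
scene {'fx': 429.8904630136298, 'fy': 429.8904630136298, 'cx': 274.2964938336655, 'cy': 214.66150850810433, 'pose': array([[-0.83457407,  0.47958025, -0.27108838,  0.31071354],
       [-0.55088084, -0.72289592,  0.41707528,  0.31063552],
       [ 0.00405238,  0.49741761,  0.86750176,  0.91735579],
       [ 0.        ,  0.        ,  0.        ,  1.        ]])}
top {'fx': 395.18123831274835, 'fy': 395.18123831274835, 'cx': 278.5803117866325, 'cy': 217.99787450597512, 'pose': array([[ 4.86136176e-04,  9.98001681e-01, -6.31855095e-02,
         4.91182130e-01],
       [-9.99576247e-01, -1.35404391e-03, -2.90773673e-02,
        -8.36648904e-02],
       [-2.91048174e-02,  6.31728700e-02,  9.97578116e-01,
         9.46248694e-01],
       [ 0.00000000e+00,  0.00000000e+00,  0.00000000e+00,
         1.00000000e+00]])}
```

View pics/top0.png

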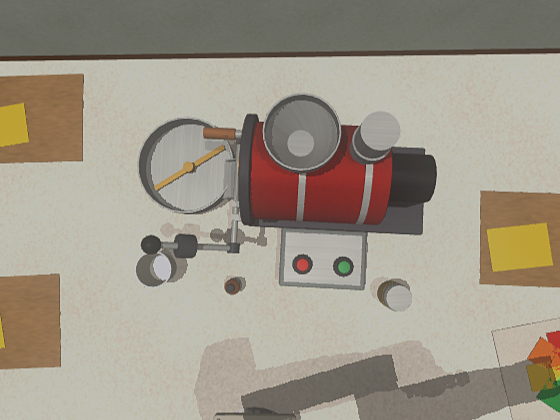

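View pics/scene0.png

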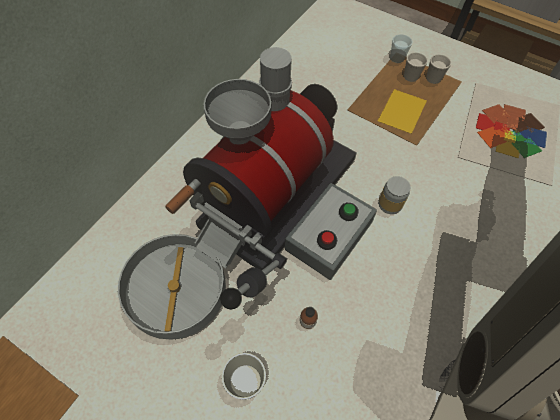

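The top view (robot at the bottom) shows the roaster with its rear to the right: green at (344,267), red at (303,265), lever ball at (151,245) and shaft end at (234,247). The bowl is at (160,267), the bottle at (234,285) and the tin at (395,294). In the scene view, green is at (348,211), red at (327,240), the ball at (231,298), the bottle cap at (308,311), the bowl at (245,375) and the tin top at (397,187).

```bash
cat > h.py <<'E'
from station import robot
import cv2,numpy as np
from scipy.optimize import least_squares
from scipy.spatial.transform import Rotation as R
def ray(n,u,v):
    m=robot.camera_model(n);P=m["pose"]
    d=P[:3,:3]@np.array([(u-m["cx"])/m["fx"],-(v-m["cy"])/m["fy"],-1]);return P[:3,3],d
def atz(n,u,v,z):
    o,d=ray(n,u,v);return o+d*(z-o[2])/d[2]
def proj(n,p):
    m=robot.camera_model(n);q=np.linalg.inv(m["pose"])@np.append(p,1)
    return np.array([m["cx"]+m["fx"]*q[0]/-q[2],m["cy"]-m["fy"]*q[1]/-q[2]])
E
python3 - <<'E'
from h import *
obs=[("top",(344,266.5),(210,-180,84)),("top",(302.5,265),(120,-180,84)),("top",(151,245),(-151,-150,262)),
("scene",(348,210.5),(210,-180,84)),("scene",(327.5,239.5),(120,-180,84)),("scene",(231,298.5),(-151,-150,262))]
def W(p,l):
    l=np.array(l)/1e3;c,s=np.cos(p[2]),np.sin(p[2]);return np.array([p[0]+c*l[0]-s*l[1],p[1]+s*l[0]+c*l[1],l[2]])
f=lambda p:np.concatenate([proj(n,W(p,l))-u for n,u,l in obs])
r=least_squares(f,[.5,0,-1.57]);print(r.x.round(4),r.fun.round(1))
for k,l in dict(green=(210,-180,84),red=(120,-180,84),shaft=(-20,-150,170),ball=(-151,-150,262),ballup=(-20,-150,330),ballend=(83,-150,293),boxcorner=(95,-130-65,62)).items(): print(k,W(r.x,l).round(4))
for n,u,v,z,k in [("top",160,266,.07,"bowl"),("top",234,285.,.075,"bottle"),("top",398,295,.085,"tin"),("scene",245,364,.07,"bowl"),("scene",308,311,.075,"bottle"),("scene",397,187,.085,"tin")]: print(k,atz(n,u,v,z).round(3))
E
```

```text
[ 0.6298  0.0025 -1.6239] [-1.1  0.8 -1.2 -0.  -1.3 -0.2  1.5 -2.2  0.3 -2.6  0.   0.3]
green [ 0.4389 -0.1976  0.084 ]
red [ 0.4437 -0.1078  0.084 ]
shaft [0.4811 0.0304 0.17  ]
ball [0.488  0.1612 0.262 ]
ballup [0.4811 0.0304 0.33  ]
ballend [ 0.4756 -0.0724  0.293 ]
boxcorner [ 0.43  -0.082  0.062]
bowl [0.44  0.206 0.07 ]
bottle [0.399 0.039 0.075]
tin [ 0.38  -0.314  0.085]
bowl [0.442 0.206 0.07 ]
bottle [0.395 0.054 0.075]
tin [ 0.374 -0.309  0.085]
```

Call:
move_arm(targets=[0,16,-8,0,0,0,0,0,31,-16,0,0,0,0,0,31,-16,0,0,0,0,0,31,-16,0,0,0,0,0,31,-16,0,0,0,0,0,31,-17,0,0,0,0,0,31,-17,0,0,0,0,0,31,-17,0,0,0,0,0,31,-17,0,0,0,0,0,31,-16,0,0,0,0,0,31,-16,0,0,0,0,0,31,-16,0,0,0,0,0,18,-9,20,0,0,0,0,0,0,10,0,0,0,0,0,0,0,0,0,0], newtons=20)

```text
time_s: 1.98
eef_pos: [0.438, -0.1979, 0.1694]
tcp_rot: [0.992, 0.127, -0.001, -0.001]
ft_force: [0.6, 0.1, 0.2]
finger_gap: 0.001
grip_force: 0.0
```

Run:
```python
from h import *
s=robot.get_state();print(s['time_s'],s['joint_pos'].round(3),s['eef_pos'].round(4),R.from_quat(s['tcp_rot']).as_matrix().round(3),s['finger_gap'],s['ft_force'])
print(robot.camera_model("wrist"),proj("wrist",[.4389,-.1976,.084]))
cv2.imwrite("pics/w1.png",robot.camera("wrist"))
```

```text
1.975 [-0.424  0.221 -0.102  1.251 -0.     2.462] [ 0.438  -0.1979  0.1694] [[ 0.968  0.253 -0.003]
 [ 0.253 -0.968  0.001]
 [-0.002 -0.002 -1.   ]] 0.0005168415951518974 [0.56564182 0.07231011 0.22982054]
{'fx': 339.18742760082364, 'fy': 339.18742760082364, 'cx': 274.663129674297, 'cy': 211.41925510208077, 'pose': array([[ 0.25282664,  0.92316338,  0.28956532,  0.5116313 ],
       [-0.96751093,  0.2415898 ,  0.0745451 , -0.17874733],
       [-0.00113872, -0.29900459,  0.95425099,  0.34251768],
       [ 0.        ,  0.        ,  0.        ,  1.        ]])} [274.84729066 204.36159382]
```

View pics/w1.png

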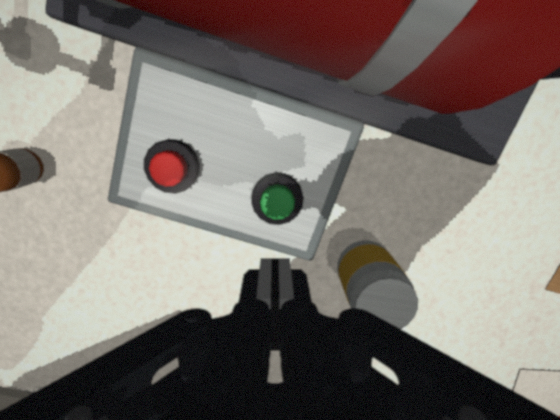

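The wrist view shows green at (277,202), against a predicted (275,204), so the fit is good to about 2 mm. Red is at (167,168), well clear. Pressing now.

Call:
move_arm(targets=[0,3,0,10,0,0,0,0,0,0,20,0,0,0,0,0,0,20,0,0,0,0,0,0,15,0,0,0,0,0,0,8,0,0,0,0,0,0,4,0,0,0,0,0,0,3,0,0,0,0,0,0,2,0,0,0,0,0,0,0,0,0,0,0,0,0,0,0,0,0])

```text
time_s: 3.28
eef_pos: [0.4424, -0.198, 0.0886]
tcp_rot: [0.992, 0.127, 0.0, 0.0]
ft_force: [-0.2, 0.6, 0.9]
finger_gap: -0.003
grip_force: 0.0
```

Call:
move_arm(targets=[0,0,0,1.5,0,0,0,0,0,0,1,0,0,0,0,0,0,0,0,0,0])

```text
time_s: 3.65
eef_pos: [0.442, -0.1979, 0.0857]
tcp_rot: [0.992, 0.127, -0.0, -0.0]
ft_force: [0.3, 0.1, -0.7]
finger_gap: -0.001
grip_force: 0.0
```

Call:
move_arm(targets=[0,0,0,1.5,0,0,0,0,0,0,1.5,0,0,0,0,0,0,0,0,0,0])

```text
time_s: 4.03
eef_pos: [0.442, -0.1979, 0.0826]
tcp_rot: [0.992, 0.127, -0.0, -0.0]
ft_force: [-0.6, -0.2, 0.4]
finger_gap: 0.004
grip_force: 0.0
```

Run:
```python
from h import *
s=robot.get_state();print(s['time_s'],s['eef_pos'].round(4),s['ft_force'])
a=robot.camera("wrist");b=robot.camera("scene")
u,v=proj("scene",[.44,-.198,.09]).astype(int);c=b[v-60:v+60,u-60:u+60]
cv2.imwrite("pics/w2.png",np.hstack([a[150:350,180:380],cv2.resize(c,(400,400))[100:300]] if 0 else [cv2.resize(a[150:350,180:380],(400,400)),cv2.resize(c,(400,400))]))
```

```text
4.025 [ 0.442  -0.1979  0.0826] [-0.58315714 -0.23756373  0.40406844]
```

View pics/w2.png

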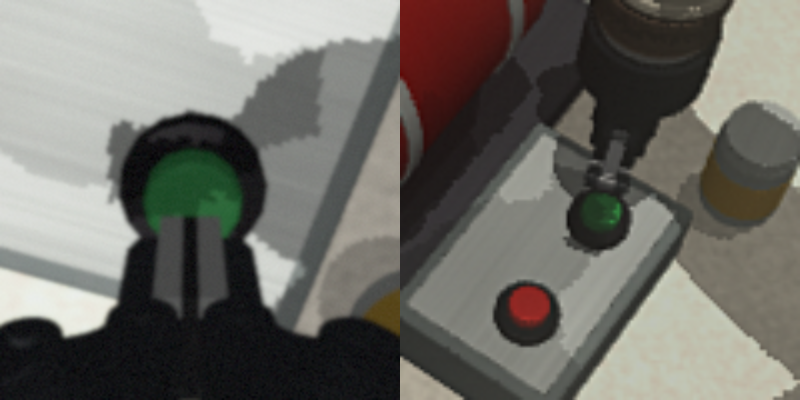

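The wrist crop shows the fingertips ending at about full-frame (275,257), over the lower half of the green cap, whose centre is near (276,247). In the scene crop the tips still sit above the button. There is no contact yet, so I'll check this numerically.

Run:
```python
from h import *
s=robot.get_state();t=s['eef_pos']
for dz in(0.02,0.008,-.008,-.02): 
  p=t+[0,0,dz];print(p.round(4),proj("wrist",p).round(1),proj("scene",p).round(1))
for z in(.07,.078,.084): print(z,atz("wrist",276.5,245,z).round(4),atz("scene",348,210.5,z).round(4),atz("top",344,266.5,z).round(4))
b=robot.camera("scene");u,v=proj("scene",[.44,-.198,.09]).astype(int);print(u,v)
```

```text
[ 0.4422 -0.1979  0.1028] [275.  265.2] [349.6 203.2]
[ 0.4422 -0.1979  0.0908] [274.9 255. ] [348.8 206. ]
[ 0.4422 -0.1979  0.0748] [274.9 243.4] [347.7 209.6]
[ 0.4422 -0.1979  0.0628] [274.9 235.8] [346.9 212.2]
0.07 [ 0.4395 -0.1996  0.07  ] [ 0.4411 -0.1991  0.07  ] [ 0.4398 -0.2018  0.07  ]
0.078 [ 0.4427 -0.1987  0.078 ] [ 0.4399 -0.1943  0.078 ] [ 0.4403 -0.2008  0.078 ]
0.084 [ 0.4452 -0.198   0.084 ] [ 0.439  -0.1907  0.084 ] [ 0.4406 -0.1999  0.084 ]
349 206
```

Call:
move_arm(targets=[0,0,0,2,0,0,0,0,0,0,1.5,0,0,0,0,0,0,0,0,0,0])

```text
time_s: 4.55
eef_pos: [0.442, -0.1979, 0.0791]
tcp_rot: [0.992, 0.127, -0.0, -0.0]
ft_force: [0.5, 0.4, -0.5]
finger_gap: 0.001
grip_force: 0.0
```

Call:
move_arm(targets=[0,0,0,2,0,0,0,0,0,0,1.5,0,0,0,0,0,0,0,0,0,0])

```text
time_s: 4.92
eef_pos: [0.442, -0.1979, 0.0756]
tcp_rot: [0.992, 0.127, -0.0, -0.0]
ft_force: [0.1, 0.4, 0.1]
finger_gap: -0.005
grip_force: 0.0
```

Call:
move_arm(targets=[0,0,0,2,0,0,0,0,0,0,2,0,0,0,0,0,0,0,0,0,0])

```text
time_s: 5.3
eef_pos: [0.442, -0.1979, 0.0716]
tcp_rot: [0.992, 0.127, -0.0, -0.0]
ft_force: [-0.1, 0.5, -0.4]
finger_gap: 0.006
grip_force: 0.0
```

Run:
```python
from h import *
s=robot.get_state();print(s['time_s'],s['eef_pos'].round(4),s['ft_force'],s['tau'].round(2))
a=robot.camera("wrist");b=robot.camera("scene")
c=b[146:266,289:409]
cv2.imwrite("pics/w3.png",np.hstack([cv2.resize(a[200:300,225:325],(400,400),interpolation=2),cv2.resize(c,(400,400),interpolation=2)]))
```

```text
5.3 [ 0.442  -0.1979  0.0716] [-0.05205729  0.4794145  -0.44749581] [-0.000e+00 -3.730e+01  2.209e+01 -3.000e-02  0.000e+00  0.000e+00]
```

View pics/w3.png

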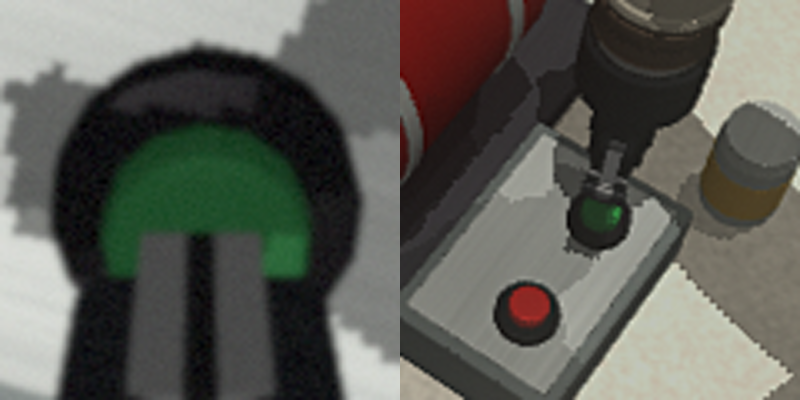

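The tips end at row ~258 in the wrist view and (351,202) in the scene view, and the green cap looks untouched. The fingertips are therefore clearly still above the button, so the true tip is farther back than nominal. I'll keep lowering in small steps and watch the force.

Call:
move_arm(targets=[0,0,0,2,0,0,0,0,0,0,2,0,0,0,0,0,0,0,0,0,0,0])

```text
validation failed for argument at $.ta...
```

Call:
move_arm(targets=[0,0,0,2,0,0,0,0,0,0,0,0,0,0])

```text
time_s: 5.65
eef_pos: [0.442, -0.1979, 0.0696]
tcp_rot: [0.992, 0.127, -0.0, -0.0]
ft_force: [0.1, 0.4, -0.3]
finger_gap: -0.0
grip_force: 0.0
```

Call:
move_arm(targets=[0,0,0,2,0,0,0,0,0,0,2,0,0,0,0,0,0,0,0,0,0])

```text
time_s: 6.02
eef_pos: [0.442, -0.1979, 0.0656]
tcp_rot: [0.992, 0.127, -0.0, -0.0]
ft_force: [-0.2, 0.6, 0.0]
finger_gap: 0.002
grip_force: 0.0
```

Call:
move_arm(targets=[0,0,0,2,0,0,0,0,0,0,2,0,0,0,0,0,0,0,0,0,0])

```text
time_s: 6.4
eef_pos: [0.442, -0.1979, 0.0616]
tcp_rot: [0.992, 0.127, -0.0, -0.0]
ft_force: [0.8, 0.3, 0.6]
finger_gap: -0.002
grip_force: 0.0
```

Run:
```python
from h import *
s=robot.get_state();print(s['time_s'],s['eef_pos'].round(4),s['ft_force'],s['tau'].round(2))
a=robot.camera("wrist");b=robot.camera("scene");t=robot.camera("top")
print([proj(n,s['eef_pos']+[0,0,.0]).round(1) for n in("wrist","scene","top")])
c=b[146:246,299:399]
cv2.imwrite("pics/w4.png",np.hstack([cv2.resize(a[190:290,225:325],(400,400),interpolation=2),cv2.resize(c,(400,400),interpolation=2)]))
```

```text
6.4 [ 0.442  -0.1979  0.0616] [0.78992471 0.3276607  0.59496666] [ 0.000e+00 -3.748e+01  2.175e+01 -3.000e-02  0.000e+00  0.000e+00]
[array([274.7, 249.1]), array([346.9, 212.6]), array([341.7, 265.3])]
```

View pics/w4.png

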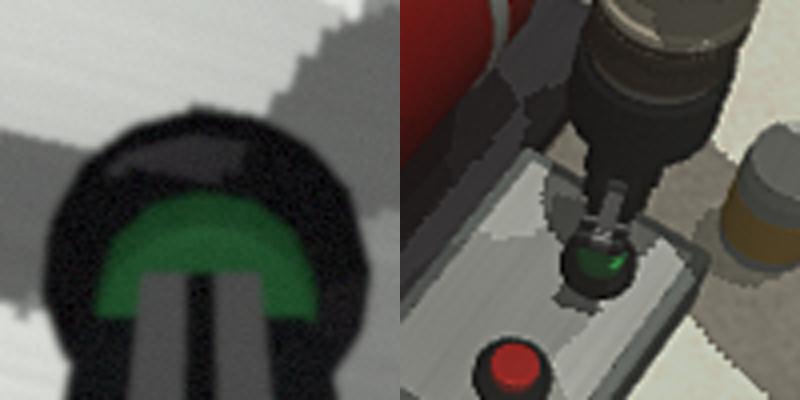

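The tip is still above the cap: wrist tip row ~258, with the cap centre around row 264, and a gap is visible at (350,206) in the scene view. Laterally it is centred, so I'll keep lowering.

Call:
move_arm(targets=[0,0,0,2,0,0,0,0,0,0,2,0,0,0,0,0,0,0,0,0,0])

```text
time_s: 6.92
eef_pos: [0.442, -0.1978, 0.0576]
tcp_rot: [0.992, 0.127, -0.0, -0.0]
ft_force: [1.1, 0.4, -0.1]
finger_gap: 0.0
grip_force: 0.0
```

Call:
move_arm(targets=[0,0,0,2,0,0,0,0,0,0,2,0,0,0,0,0,0,0,0,0,0])

```text
time_s: 7.3
eef_pos: [0.442, -0.1979, 0.0536]
tcp_rot: [0.992, 0.127, -0.0, -0.0]
ft_force: [0.1, -0.3, 0.3]
finger_gap: -0.001
grip_force: 0.0
```

Call:
move_arm(targets=[0,0,0,2,0,0,0,0,0,0,2,0,0,0,0,0,0,0,0,0,0])

```text
time_s: 7.68
eef_pos: [0.4423, -0.198, 0.05]
tcp_rot: [0.992, 0.127, 0.0, 0.0]
ft_force: [-0.0, 1.4, 3.1]
finger_gap: -0.0
grip_force: 1.6
```

Run:
```python
from h import *
s=robot.get_state();print(s['time_s'],s['eef_pos'].round(4),s['ft_force'],s['tau'].round(2),s['joint_pos'].round(3))
m=robot.camera_model("wrist")["pose"];print(m.round(3))
a=robot.camera("wrist");b=robot.camera("scene");t=robot.camera("top")
c=b[156:256,299:399];d=t[217:317,290:390];f=lambda q:cv2.resize(q,(260,260),interpolation=2)
cv2.imwrite("pics/w5.png",np.hstack([f(a[190:290,225:325]),f(c),f(d)]))
```

```text
7.675 [ 0.4423 -0.198   0.05  ] [-0.03162866  1.36850295  3.1187901 ] [ -0.   -36.24  20.75  -0.34  -0.     0.  ] [-0.421  0.333 -0.287  0.95   0.     2.466]
[[ 0.252  0.924  0.287  0.515]
 [-0.968  0.241  0.075 -0.179]
 [ 0.001 -0.297  0.955  0.223]
 [ 0.     0.     0.     1.   ]]
```

View pics/w5.png

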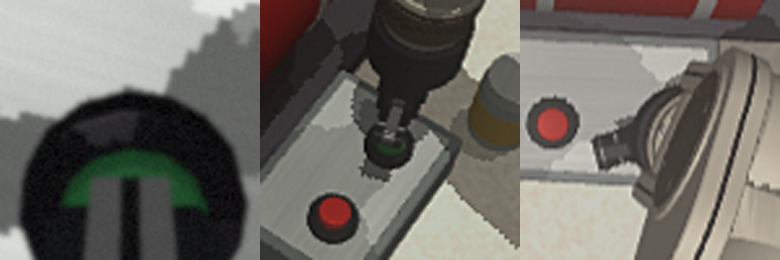

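First contact: 3.1 N at TCP z = 0.050. In all three views the tips now rest on the green cap, and red (scene crop (333,212)) is clear. The real tips are therefore about 31 mm above the reported TCP. Pressing on to the bottom.

Call:
move_arm(targets=[0,0,0,1.5,0,0,0,0,0,0,1,0,0,0,0,0,0,0,0,0,0,0,0,0,0,0,0,0])

```text
time_s: 8.32
eef_pos: [0.4423, -0.198, 0.0474]
tcp_rot: [0.992, 0.127, 0.0, 0.0]
ft_force: [-0.3, 0.2, 4.5]
finger_gap: -0.005
grip_force: 2.3
```

Call:
move_arm(targets=[0,0,0,1,0,0,0,0,0,0,0.5,0,0,0,0,0,0,0,0,0,0])

```text
time_s: 8.7
eef_pos: [0.4424, -0.198, 0.0469]
tcp_rot: [0.992, 0.127, 0.0, 0.0]
ft_force: [-3.5, 1.5, 12.3]
finger_gap: 0.002
grip_force: 6.1
```

Bottomed out with 12 N at the same depth, so the button is fully down. Next I lift off and turn the hand so the flat sides of the two fingers face the ball.

Call:
move_arm(targets=[0,0,0,-8,0,0,0,0,0,0,-20,0,0,0,0,0,0,-30,0,0,0,0,0,0,-30,0,0,0,0,0,0,-30,0,0,0,0,0,0,-30,0,0,0,0,0,0,-4,0,0,-0.18,0,0,0,-4,0,0,-0.18,0,0,0,-4,0,0,-0.18,0,0,0,-4,0,0,-0.18,0,0,0,-4,0,0,-0.18,0,0,0,-4,0,0,-0.18,0,0,0,0,0,0,-0.18,0,0,0,0,0,0,0])

```text
time_s: 10.45
eef_pos: [0.4419, -0.1978, 0.2172]
tcp_rot: [0.727, 0.686, -0.0, -0.001]
ft_force: [-1.7, -0.1, -0.3]
finger_gap: 0.001
grip_force: 0.0
```

Call:
move_arm(targets=[0,10,-30,0,0,0,0,0,25,-30,0,0,0,0,0,40,-2,0,0,0,0,0,40,-2,0,0,0,0,0,40,-2,0,0,0,0,0,40,-2,0,0,0,0,0,40,-2,0,0,0,0,0,40,-2,0,0,0,0,0,40,-2,0,0,0,0,0,40,-2,0,0,0,0,0,40,-2,0,0,0,0,0,40,-2,0,0,0,0,0,0,30,0,0,0,0,0,0,40,0,0,0,0,0,0,34,0,0,0,0,0,0,0,0,0,0,0])

```text
time_s: 12.45
eef_pos: [0.4919, 0.2347, 0.2164]
tcp_rot: [0.728, 0.685, -0.001, -0.0]
ft_force: [-0.7, 0.4, -0.7]
finger_gap: 0.004
grip_force: 0.0
```

Run:
```python
from h import *
s=robot.get_state();print(s['time_s'],s['eef_pos'].round(4),s['ft_force'].round(1),s['joint_pos'].round(3))
t=s['eef_pos']+[0,0,.031];B=np.array([.488,.161,.262])
print([(proj(n,t).round(),proj(n,B).round()) for n in("wrist","scene","top")])
a=robot.camera("wrist");b=robot.camera("scene")
cv2.imwrite("pics/w6.png",np.hstack([cv2.resize(a,(400,300)),b[170:470,80:480][:250].copy() if 0 else cv2.resize(b[190:370,120:360],(400,300))]))
```

```text
12.45 [0.4919 0.2347 0.2164] [-0.7  0.4 -0.7] [ 0.445  0.326  0.163  1.409 -0.     2.077]
[(array([275., 276.]), array([276., 425.])), (array([201., 339.]), array([231., 299.])), (array([112., 243.]), array([150., 245.]))]
```

View pics/w6.png

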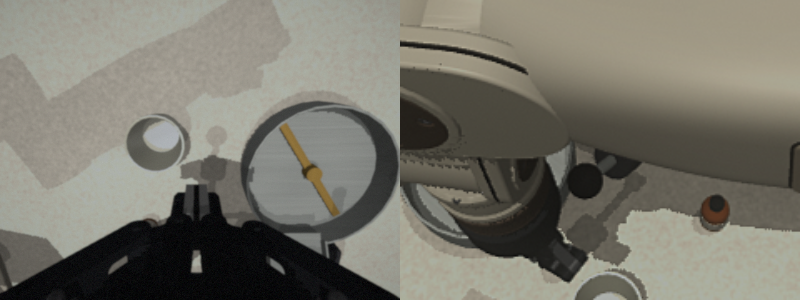

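Run:
```python
from h import *
e=robot.get_state()['eef_pos']
for z in(.2,.22,.247,.27,.29,.32): print(z,atz("scene",221,347,z).round(3),proj("scene",[e[0],e[1],z]).round(),proj("wrist",[e[0],e[1],z]).round())
b=robot.camera("top");t=robot.camera("scene");print(proj("top",e))
cv2.imwrite("pics/w7.png",np.hstack([cv2.resize(b[195:315,60:220],(400,300)),cv2.resize(t[280:370,170:290],(400,300))]))
```

```text
0.2 [0.47  0.222 0.2  ] [207. 347.] [275. 238.]
0.22 [0.466 0.224 0.22 ] [205. 344.] [275. 252.]
0.247 [0.46  0.228 0.247] [203. 340.] [275. 275.]
0.27 [0.455 0.231 0.27 ] [200. 336.] [275. 302.]
0.29 [0.45  0.233 0.29 ] [198. 333.] [275. 334.]
0.32 [0.443 0.237 0.32 ] [195. 327.] [275. 407.]
[119.24282735 243.61579016]
```

View pics/w7.png

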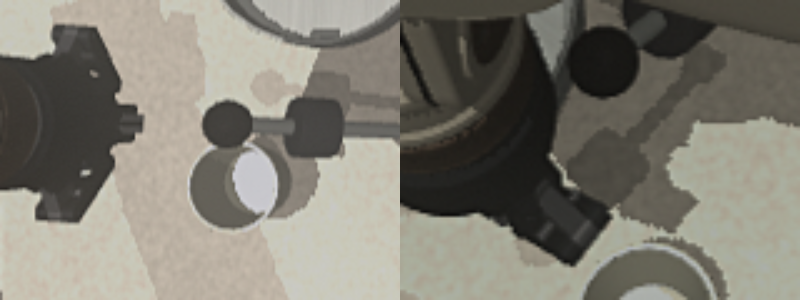

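In the top crop the tip is at (130,123), full frame (112,244). That is level with the ball at (151,244), and it agrees with a tip height of about 0.247. The scene crop shows the outer knuckle in front of the hidden tips. I'll tilt the hand back about 20° so only the fingers reach the ball, then approach.

Call:
move_arm(targets=[0,0,0,0,0,-0.18,0,0,0,0,0,0,-0.18,0,0,-12,0,5,0,0,0,0,-15,0,7,0,0,0,0,-13,0,6,0,0,0,0,-6,0,3,0,0,0,0,0,0,0,0,0,0])

```text
time_s: 13.52
eef_pos: [0.4876, 0.1839, 0.2153]
tcp_rot: [0.716, 0.675, -0.129, 0.123]
ft_force: [0.1, -0.7, 0.2]
finger_gap: -0.0
grip_force: 0.0
```

Call:
move_arm(targets=[0,-5,0,2,0,0,0,0,-5,0,2,0,0,0,0,-3,0,0,0,0,0,0,-3,0,0,0,0,0])

```text
time_s: 14.02
eef_pos: [0.487, 0.1706, 0.2163]
tcp_rot: [0.715, 0.676, -0.128, 0.121]
ft_force: [0.0, 9.3, 2.9]
finger_gap: 0.002
grip_force: 3.6
```

Contact, at 9 N level. There is also a vertical part, which fits friction as the ball rises along the pad. I'll follow the arc with more lift and watch the force.

Call:
move_arm(targets=[0,-4,0,-4,0,0,0,0,-4,0,-3,0,0,0])

```text
time_s: 14.28
eef_pos: [0.4867, 0.1644, 0.2259]
tcp_rot: [0.715, 0.676, -0.129, 0.122]
ft_force: [0.5, 4.7, 1.4]
finger_gap: -0.002
grip_force: 2.3
```

```bash
cat > ball.py <<'E'
from h import *
S=np.array([.4811,.0304,.17]);ax=np.array([.053,.9986,0])
def ball(th):
    a=np.radians(35)+th;return S+.16*(np.cos(a)*ax+np.sin(a)*np.array([0,0,1]))
t=cv2.cvtColor(robot.camera("top"),cv2.COLOR_BGR2GRAY)
x0=proj("top",ball(0)).astype(int)
for v in range(x0[1]-12,x0[1]+14,3): print(v,''.join('#' if p<45 else '+' if p<80 else '.' for p in t[v,100:245]))
for th in(0,.1,.2,.3,.5,.8,1.1,1.4,1.66): print(th,proj("top",ball(th)).round(1))
E
python3 ball.py
```

```text
232 ++++++++++++++#...++++++++++++...................................................................................................................
235 +++++++++++++++++++++++++++++++................................................++++++++++++++++..................................................
238 +++++++++++++++++++++++++++++++++##+++++..+....+++++++++++++................++++++.++++++++++++++++..............................................
241 +++++++++++++++++++++++++++++++++++++++++++++++++++++++++++++++............+++++++..+++++++++++++++..............................................
244 +++++++++++++++#.......++++++++++..........+++++++++++++++++++++................+++++++++++++++++++++...........................+++....+++++.....
247 +++++++++++++++++#####+++++++++++..........++++++++++++++++++++.................++++++++++++++++++++....................................+++......
250 ++++++++++++++++++++++++++++++++++++++++++++.+++++++++++++++++.............++++++++++++++++++++++++...............................+....++++......
253 ++++++++++++++++++++++++++++++#.................++++++++++.................+++++++++++++++++++++++...............................................
256 ++++++++++++++.++++++++++++++................................................+++++++++++++++++++.................................................
0 [149.7 244.8]
0.1 [152.8 245.1]
0.2 [156.8 245.5]
0.3 [162.  245.9]
0.5 [175.2 246.9]
0.8 [201.2 248.6]
1.1 [231.4 250.2]
1.4 [261.3 251.6]
1.66 [283.4 252.5]
```

The ball has moved with the finger (centre now about column 154, so the joint is near 0.12). Continuing along the arc.

Call:
move_arm(targets=[0,-8,0,-4.5,0,0,0,0,-8.5,0,-3.5,0,0,0,0,-8.5,0,-3.5,0,0,0,0,-9,0,-3,0,0,0,0,-9,0,-2,0,0,0,0,-9,0,-1.5,0,0,0,0,-9,0,-1.5,0,0,0])

```text
time_s: 15.2
eef_pos: [0.4834, 0.1122, 0.2655]
tcp_rot: [0.715, 0.676, -0.13, 0.123]
ft_force: [0.6, 2.8, 0.7]
finger_gap: 0.003
grip_force: 0.9
```

```bash
python3 ball.py | head -9 | cut -c1-150; python3 -c "
from h import *
print(robot.get_state()['ft_force'],robot.get_state()['joint_pos'])"
```

```text
232 ++++++++++++++++++++++++++++++++++++++++++++++++++++++...........................................................................................
235 ++++++++++++++++++++++++++++++++++++++...++++++++++++...........................................+++++++..........................................
238 ++++++++++++++++++++++++++++++++++++++++++++++++++++++.................+++++++++++........+++++++++++++++++++++++................................
241 ++++++++++++++++++++++++++++++++++++++++++++++++++++++++++++++++++++++++++++++++++++++..+++++++++++++++++++++++++++..............................
244 ++++++++++++++++++++++++++++++++++++++++#+++++++++++++++.........++++++++++++++++++++++..........+++++++++++++++++++............+++++..+++++.....
247 +++++++++++++++++++++++++++++++++++++++......++++++++++++++++++++++++++++++++++++++++++...........++++++++++++++++++.................++++++......
250 +++++++++++++++++++++++++++++++++++++++++++++++++++++++...........+++++++++++++++++++++.........++++++++++++++++++++................+++++++......
253 ++++++++++++++++++++++++++++++++++++++++++++++++++++++++++++++++++..+++++++++++++++#....++++++++++++++++++++++++++...............................
256 ++++++++++++++++++++++++++++++++++++++++++++++++++++++.+.................+++++++..........++++++++++++++++++++++.................................
[-0.55522526  0.25092388 -0.75485828] [ 0.43768308  0.34824955  0.26297949  1.66279882 -0.31645606  2.09392727]
```

Call:
move_arm(targets=[0,-9,0,-1,0,0,0,0,-9,0,0,0,0,0,0,-9,0,0,0,0,0,0,-9,0,0.5,0,0,0,0,-9,0,1.5,0,0,0,0,-9,0,2,0,0,0,0,-9,0,2.5,0,0,0])

```text
time_s: 16.12
eef_pos: [0.4801, 0.0515, 0.2824]
tcp_rot: [0.715, 0.676, -0.13, 0.123]
ft_force: [0.6, 0.8, -1.6]
finger_gap: -0.002
grip_force: 0.3
```

```bash
python3 ball.py | head -9 | cut -c60-150; python3 -c "
from h import *
print(robot.get_state()['ft_force'],robot.get_state()['eef_pos'])"
```

```text
+++++++++++++++++++++++++++++++++++#......................................................
++++++++++++++++++++++++++++++++++#.......................................................
+++++++++++++++++++++++++++++++++#........................++++++++++++++++................
+++++++++++++++++++++++++++++++++++...............++++++++++++++++++++++++++++............
+++++++++++++++++++++++++++++++++++++++++++++++++++++++++++++++++++++++++++++++++++++.....
+++++++++++++++++++++++++++++++++++++.........++++++++++++++++++++++++++++++++++++++......
+++++++++++++++++++++....+++++++++++++++++++++++++++++++++++++++++++++++++++++++++++......
+++++++++++++++++++++++++++++++++++++..........++++++++++++++++++++++++++++++++...........
++++++++++++++++++++++++++++++++++++++++++++++...++++++++++++++++++++++++++++.............
[-0.29012987 -0.9426742   0.80261282] [0.47996377 0.05053805 0.28272037]
```

Call:
move_arm(targets=[0,-9,0,3,0,0,0,0,-9,0,3,0,0,0,0,-8.5,0,3,0,0,0,0,-8.5,0,3.5,0,0,0,0,-8.5,0,4,0,0,0,0,-8,0,4,0,0,0,0,0,0,0,0,0,0,0,0,0,0,0,0,0,0,0,0,0,0,0,0])

```text
time_s: 17.3
eef_pos: [0.4772, -0.0027, 0.2813]
tcp_rot: [0.715, 0.676, -0.13, 0.123]
ft_force: [-0.4, 0.5, 0.8]
finger_gap: 0.0
grip_force: 0.0
```

```bash
sed -i 's/100:245/150:310/' ball.py; python3 ball.py | head -9; python3 -c "
from h import *
print(robot.get_state()['ft_force'],robot.get_state()['eef_pos'])"
```

```text
232 ........+++++++++++++++++++++++++++++++++++++++++++++++++++++++++++++++++++#+...................................................................................
235 ..........+++++++++++++++++++.++++++++++++++++++++++++++++++++++++++++++++++#......................................................+............................
238 ...........+++++++++++++++++++..+++++++++++++++++++++++++++++++++++++++++++.................................+++++...+..............+............................
241 ............+++++++++++++++++++..+++++++++++++++++++++++++++++++++++++++++#...........................+++++++++++++++++++++........+..+.........................
244 ............++++++++++++++++++++..++++++++++++++++++++++++++++++++++++++++++++++++++++++#+..........++++++++++++++++++++++++++..+++++++++++++...................
247 .............+++++++++++++++++++..++++++++++++++++++++++++++++++++++++++++++++++++++++............++++++++++++++++++++++++++++++++++++++++++++++................
250 .............++++++++++++++++++++..+++++++++++++++++++++++++++++.++++++++++++.....................+++++++++++++++++..........++++++++++++++++++++...............
253 .............++++++++++++++++++++..++++++++++++++++++++++++++++++++++++++++++.++++++++++...........+++++++++++++++++.........++++++++.++++++++++#...............
256 +++++++......+++++++++++++++++++..++++++++++++++++++++++++++++++++++++++++++++.....++...............++++++++++++++++++++++++++++++++++++++++++++...+++++++++++..
[-0.43073318  0.66731738 -0.33177581] [ 0.47721799 -0.00272056  0.28131542]
```

The ball is now centred at about column 285, which matches 1.66 rad, so the lever is over at its stop. Backing away.

Call:
move_arm(targets=[0,10,0,-5,0,0,0,0,20,0,-20,0,0,0,0,25,0,-25,0,0,0,0,25,0,-25,0,0,0,0,25,0,-20,0,0,0,0,25,-20,0,0,0,0,0,10,-20,0,0,0,0,0,0,0,0,0,0,0,0,0,0,0,0,0,0,0,0,0,0,0,0,0])

```text
time_s: 18.6
eef_pos: [0.4469, 0.1632, 0.3211]
tcp_rot: [0.715, 0.676, -0.13, 0.123]
ft_force: [0.1, 0.1, 0.4]
finger_gap: 0.001
grip_force: 0.0
```

Run:
```python
from h import *
s=robot.get_state();print(s['time_s'],s['eef_pos'],s['ft_force'],s['dq'])
t=robot.camera("top");b=robot.camera("scene");cv2.imwrite("pics/end.png",np.hstack([cv2.resize(t,(400,300)),cv2.resize(b,(400,300))]))
```

```text
18.6 [0.44693036 0.16324746 0.32107684] [0.07719354 0.14846549 0.41064673] [-0.00404987 -0.00221385 -0.00328189 -0.00244365  0.00126889  0.0008926 ]
```

View pics/end.png

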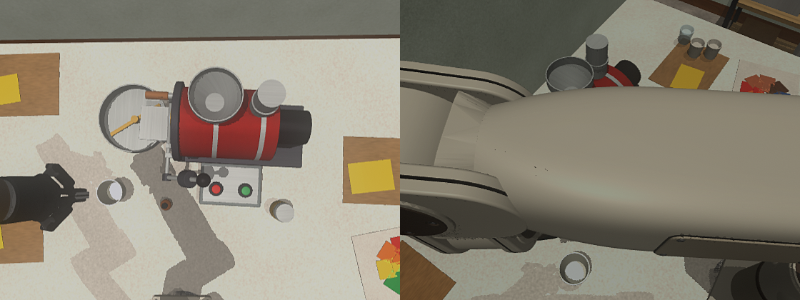

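The top view shows the lever over at its stop (ball at (203,180)) and the door open. The bowl (113,190), bottle (166,204) and tin (282,211) are where they were, and the hand is clear.

```bash
python3 -c "
from station import robot
print(robot.finish_job())"
```

```text
the job is handed in; nothing more can be done
None
```

I pressed the green button fully down, then pushed the lever over to its open stop so the door stayed open. The hand was clear, and the bottle, bowl, tin and red button looked untouched in the last picture. I handed the job in at about 19 s, and no verdict came back.

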